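# Rub down the cork gasket on a horn flange

### The arm

A 7-joint arm with a two-finger parallel gripper is mounted at the origin on the work surface. World frame = base frame: x ahead of the robot, y to its left, z up, the work surface at z = 0. Lengths are in mm, angles in rad, forces in N, time in s.
With the tool pointing down it reaches from about 400 to 875 mm from the base axis. Payload 4.4 kg.
Tool frame: the origin (TCP) lies between the finger pads, 19 mm behind the fingertips; this is the grasp point; z points along the fingers, y is the line along which they close (so a half turn about z gives the same grasp; the last joint's range is limited). The gripper opens to 85 mm and grips with 20 to 120 N. Pads are 22 mm wide; open, the fingers measure 114 mm over their backs; the gripper's body (76 mm by 85 mm) begins 54 mm behind the grasp point. The pads swing forward as they close: fully open they stand 13 mm farther back than shut.
Start: joints at [-1.252, 0.628, 0.038, 1.517, -0.027, 0.996, -0.02], TCP at [243.971, 602.491, 250.013] pointing down, gripper open.
Joint ranges: [-3.06, 3.06], [-0.37, 2.12], [-1.25, 1.32], [0.18, 2.47], [-1.1, 4.24], [0.23, 1.98], [-2.94, 2.94]. Speed limits (rad/s): [2.57, 2.57, 3.14, 3.14, 3.14, 3.14, 3.14].

### API

Orientations are given as [roll, pitch, yaw] about the fixed x, y, z axes, in that order (R = Rz(yaw) Ry(pitch) Rx(roll)).
In Python, from cell import ctrl gives the robot as it stands.
- The arm moves only by the shell command python3 -m crank 'ROWS' [OPENING]. ROWS is JSON, a list that holds one entry, the list of rows, each a list of 4 numbers: the shift along the tool's x, y, z normalised to -1 to 1, where 1 is 2.5 cm, then the turn about the tool's z normalised to -1 to 1, where 1 is 0.08 rad. In form: [[[dx, dy, dz, turn], ...]]. A call has 1 to 12 rows; each row shifts and turns the commanded pose from where the row before left it, along the tool's axes as they then stand; what a row does not reach is not made up. A row lasts 1/12 s, in which the tool goes at most 41.7 mm and 7.16 degrees, less where a joint would pass 70% of its speed; a pose out of reach is approached as far as the arm can. A call with a number of a shift or a turn outside -1 to 1 is refused whole. A call with a gripper value outside its range is refused whole. OPENING is the closure, from -1 (fully open) to 1 (shut), set as the call begins (- or left out, the last holds). The fingers move at their own pace and stop on an object; the grip force is fixed at half the most. Time passes only in rows, so rows that do not move let the fingers close. It gives the time, the measured TCP pose, the force, the opening and the grip force at its end, in the units of the state.
- ctrl.read_state(): the state, without advancing time (a new reading comes with each control period).
- ctrl.get_image(name): name is "scene" or "top" or "wrist"; returns a dict with "img" (480x640x3 uint8, red, green, blue), "intrinsics" (3x3 intrinsics, pixels), "extrinsics" (4x4, takes a point from camera to world coordinates). Camera axes: x right, y up, looking along -z (the intrinsics and any distortion apply to the point x, -y, -z); pixel columns grow to the right and rows downward; lengths in mm; the calibration is good to about 2 mm. A picture is of the moment at which its call begins. There is no depth.
- ctrl.finish_job(): hands the job in; it is judged then, once.
Trained networks look in the newest picture that a camera, given by its name, has taken for a name from the list of things; names that differ only in an ending like _2 or _b are one class to them, and where a whole thing is asked for, a point or a joint stands for the part that bears it (a point fixed in the world has none). Each returns a list of dicts, best first, with "confidence" (0 to 1); they miss things now and then, are a little off and sometimes report something else, mostly with a low value. They report only what shows in the picture. A call takes as long as a camera call. They do not tell look-alikes from the thing itself.
- ctrl.find_in(camera, target): "position" ([row, column] in pixels, amid what is visible of it).
- ctrl.trace(camera, target): "mask" (480x640 bool, what is visible of it) and "position" ([row, column] in pixels, amid what is visible of it).
- ctrl.place_of(camera, target): "position" ([row, column] in pixels: a listed point, or the origin of a listed thing).
The state is a dict: "clock": time; "qpos": joint angles; "qd": joint speeds; "tau": joint torques, N m; "eef_pos": TCP position; "tool_rot": TCP orientation; "force": force on the tool from outside, world axes, zero at the start; "torque": the same for the moment, N m; "width": finger opening in mm; "gripper_force": force on a finger pad.
Only numpy, scipy, OpenCV 4.12 (cv2) and the standard library are available. Lean on these libraries where they do the work, as an engineer would, in place of code of your own. Each camera call takes 0.05 s, during which the arm holds its last target. There are 200 camera calls.

### The job

Rub down the C-shaped cork gasket on the blue enamelled flange with your closed fingertips: come down from above on the cork's end beside the white dot and follow the curve of the cork, over all its chalk spots, to the last spot beside the red dot in one continuous light stroke without lifting. Press gently, so that the sprung flange stays sunk a few millimetres all the way but never reaches its bottom stop, and keep to the cork, off the bare enamel beyond its ends. Then lift straight off and leave the other parts where they lie.

Things in the scene. Friction and masses are not known exactly. Their poses are not given: they have to be found in the camera images.
- bed: Round dark-steel sprung setting table, 240 mm diameter, 24 mm high, fixed on the counter at a random place and at any yaw. Origin: centre of its underside, on the counter; z up. The flange floats on springs above it, concentric with it. A cast-iron hand press, 385 mm tall with its raised lever, stands fixed about 0.66 m ahead of the robot and 0.55 m to its right.
- flange (a joint): How far the dark-blue enamelled horn flange (220 mm diameter, 8 mm thick, carrying the cork) is pressed straight down: 0 = up at rest, 0.014 m = bottom stop. It cannot tilt, turn or shift. It starts to sink at about 1.5 N and takes 0.6 N more per mm (5 N at 6 mm, 10 N at the stop), and springs back up when released.
- gasket: C-shaped cork gasket fixed flat on the flange: an arc of mean radius 75 mm about the origin, 22 mm wide, 5 mm thick, covering the angles -116 to +116 degrees about its z axis, counted from its x axis. Origin: on the axis of the flange, at the cork's underside (48 mm above the counter at rest); z up. The cork's top is 53 mm above the counter at rest and sinks with the flange.
- mark0 (a point): White chalk spot, 9 mm across, 1 of 7 in stroke order on the cork's top, on its mean radius of 75 mm, at angle -108 degrees in the gasket's frame (36 degrees, about 46 mm, from one spot to the next). The start, beside the white dot; the cork ends 10 mm beyond it.
- mark1 (a point): White chalk spot, 9 mm across, 2 of 7 in stroke order on the cork's top, on its mean radius of 75 mm, at angle -72 degrees in the gasket's frame (36 degrees, about 46 mm, from one spot to the next).
- mark2 (a point): White chalk spot, 9 mm across, 3 of 7 in stroke order on the cork's top, on its mean radius of 75 mm, at angle -36 degrees in the gasket's frame (36 degrees, about 46 mm, from one spot to the next).
- mark3 (a point): White chalk spot, 9 mm across, 4 of 7 in stroke order on the cork's top, on its mean radius of 75 mm, at angle 0 degrees in the gasket's frame (36 degrees, about 46 mm, from one spot to the next).
- mark4 (a point): White chalk spot, 9 mm across, 5 of 7 in stroke order on the cork's top, on its mean radius of 75 mm, at angle 36 degrees in the gasket's frame (36 degrees, about 46 mm, from one spot to the next).
- mark5 (a point): White chalk spot, 9 mm across, 6 of 7 in stroke order on the cork's top, on its mean radius of 75 mm, at angle 72 degrees in the gasket's frame (36 degrees, about 46 mm, from one spot to the next).
- mark6 (a point): White chalk spot, 9 mm across, 7 of 7 in stroke order on the cork's top, on its mean radius of 75 mm, at angle 108 degrees in the gasket's frame (36 degrees, about 46 mm, from one spot to the next). The end of the stroke, beside the red dot; the cork ends 10 mm beyond it.
- dot_white (a point): White painted dot, 12 mm across, on the bare enamel just beyond the cork's starting end, 31 mm from the first chalk spot; on the 75 mm radius, at -132 degrees; the point is level with the cork's underside.
- dot_red (a point): Red painted dot, 12 mm across, on the bare enamel just beyond the cork's finishing end, 31 mm from the last chalk spot; on the 75 mm radius, at +132 degrees; the point is level with the cork's underside.
- stylus_bar: Loose steel bar, 110 x 10 x 10 mm, lying along its x axis near the setting table. Bystander. Origin: centre of its underside.
- record_clamp: Loose gilt tin record clamp, 68 mm diameter flange with a 22 mm knob, 30 mm high. Bystander. Origin: centre of its underside.
- end_cap: Loose dark-brown bakelite end cap, 52 mm diameter, 28 mm high. Bystander. Origin: centre of its underside.
Things that resemble listed ones, but are neither listed nor needed, are in the scene too. Of the things that look like the bed, the largest one is meant.

How it is judged (in metres and radians):
On the way, in this order (a step that is already met when the one before it is completed fails the run):
1. the fingertips press lightly on the cork at the white-dot end (horizontal distance between the grasp point and mark0 below 0.015 m and value of joint flange above 0.001 m and contact force between the fingers and gasket above 0.3 N), for 0.05 s.
2. the fingertips press lightly on the cork at the second chalk spot (horizontal distance between the grasp point and mark1 below 0.015 m and value of joint flange above 0.001 m and contact force between the fingers and gasket above 0.3 N), for 0.05 s.
3. the fingertips press lightly on the cork at the third chalk spot (horizontal distance between the grasp point and mark2 below 0.015 m and value of joint flange above 0.001 m and contact force between the fingers and gasket above 0.3 N), for 0.05 s.
4. the fingertips press lightly on the cork at the middle chalk spot (horizontal distance between the grasp point and mark3 below 0.015 m and value of joint flange above 0.001 m and contact force between the fingers and gasket above 0.3 N), for 0.05 s.
5. the fingertips press lightly on the cork at the fifth chalk spot (horizontal distance between the grasp point and mark4 below 0.015 m and value of joint flange above 0.001 m and contact force between the fingers and gasket above 0.3 N), for 0.05 s.
6. the fingertips press lightly on the cork at the sixth chalk spot (horizontal distance between the grasp point and mark5 below 0.015 m and value of joint flange above 0.001 m and contact force between the fingers and gasket above 0.3 N), for 0.05 s.
7. the fingertips press lightly on the cork at the red-dot end (horizontal distance between the grasp point and mark6 below 0.015 m and value of joint flange above 0.001 m and contact force between the fingers and gasket above 0.3 N), for 0.05 s.
At the end, for the whole second after the job is handed in: After the stroke over all seven spots in order (tool point within 15 mm of each, flange sunk at least 1 mm), the fingers are off, the flange has sprung back to within 1 mm of its rest height, and the stylus bar, record clamp and end cap lie within 10 mm of where they started (value of joint flange below 0.001 m and distance of each of stylus_bar, record_clamp, end_cap from where it was at the start of the episode below 0.01 m); the robot touches nothing.
It fails at once if the flange is pressed to (within 1.5 mm of) its bottom stop (value of joint flange above 0.0125 m).
It fails at once if the stroke is broken: low over one of the five middle spots (within 24 mm of it sideways and some 18 mm over the cork) without the flange being pressed (value of joint flange below 0.0005 m and z of the grasp point in the frame of bed below 0.09 m and (horizontal distance between the grasp point and mark1 below 0.024 m or horizontal distance between the grasp point and mark2 below 0.024 m or horizontal distance between the grasp point and mark3 below 0.024 m or horizontal distance between the grasp point and mark4 below 0.024 m or horizontal distance between the grasp point and mark5 below 0.024 m)).
It fails at once if the fingers press beside the cork: tool point over 22 mm inside or outside its mean radius, or over a dot (within 14 mm) (contact force between the fingers and bed above 0.5 N and (horizontal distance between the grasp point and bed below 0.053 m or horizontal distance between the grasp point and bed above 0.097 m or horizontal distance between the grasp point and dot_white below 0.014 m or horizontal distance between the grasp point and dot_red below 0.014 m)).
It fails at once if a bystander part is pushed or lifted more than 10 mm (distance of any of stylus_bar, record_clamp, end_cap from where it was at the start of the episode above 0.01 m).
It also fails if it takes over 54 s, if anything falls off the work surface, if the arm or the gripper's body presses on something with over 40 N, if the wrist force passes 120 N, or if a joint passes its speed limit or range.

## Working session

There is one attempt and no reset: what is moved stays moved. The work goes in short steps, Python scripts to look and compute and a shell command to move; the robot and the scene stay as the last step left them, time stands still between calls to the robot, and variables do not carry over. Pictures are saved under pics/ and viewed, at most 10 in all, crops included, and the job is handed in when it is done.

```bash
mkdir -p pics; ls; cat > h.py <<'E'
import numpy as np, cv2
from cell import ctrl
def ray(im,rc,z):
    K=np.array(im['intrinsics']);E=np.array(im['extrinsics'])
    d=np.linalg.inv(K)@[rc[1],rc[0],1]; d=E[:3,:3]@[d[0],-d[1],-d[2]]
    o=E[:3,3]; return o+d*(z-o[2])/d[2]
def save(im,n): cv2.imwrite(n,cv2.cvtColor(im['img'],cv2.COLOR_RGB2BGR))
E
python3 - <<'E'
from h import *
s=ctrl.read_state();print({k:np.round(v,3).tolist() for k,v in s.items()})
for c in ['scene','top']:
    im=ctrl.get_image(c);save(im,f'pics/{c}.png')
    for t,z in [('bed',0),('gasket',48),('dot_white',48),('dot_red',48),('stylus_bar',0),('record_clamp',0),('end_cap',0)]+[(f'mark{i}',53) for i in range(7)]:
        for r in ctrl.place_of(c,t)[:3]:
            print(c,t,round(r['confidence'],2),np.round(r['position']),np.round(ray(im,r['position'],z)[:2],1))
E
```

```text
pics
{'clock': 0.0, 'qpos': [-1.252, 0.629, 0.038, 1.518, -0.027, 0.996, -0.02], 'qd': [0.0, -0.0, 0.002, -0.001, -0.001, 0.001, -0.0], 'tau': [0.0, -56.34, 1.227, -19.345, 0.011, 0.01, 0.0], 'eef_pos': [243.712, 601.916, 249.069], 'tool_rot': [-3.14, -0.0, 2.757], 'force': [-0.257, 0.019, 0.517], 'torque': [-0.009, 0.024, -0.01], 'gripper_force': 0.0, 'width': 85.014}
scene bed 0.84 [288. 496.] [299.1 233. ]
scene bed 0.75 [184. 297.] [ 478.5 -159. ]
scene bed 0.72 [277. 336.] [525.4  82.3]
scene gasket 0.68 [170. 290.] [ 492.7 -153.2]
scene dot_white 0.7 [252. 289.] [584.6  28.7]
scene dot_white 0.68 [175. 266.] [ 539.6 -164.9]
scene dot_white 0.59 [270. 469.] [347.7 201.5]
scene dot_red 0.89 [228. 346.] [475.8  29.2]
scene dot_red 0.65 [157. 298.] [ 460.4 -182.8]
scene dot_red 0.59 [298. 333.] [565.6 140.9]
scene stylus_bar 0.66 [206. 380.] [363.4 -22.7]
scene record_clamp 0.69 [371. 397.] [529.9 271. ]
scene end_cap 0.58 [271. 219.] [697.  -28.7]
scene mark0 0.98 [249. 380.] [452.1 100.3]
scene mark0 0.97 [262. 521.] [266.  231.6]
scene mark0 0.95 [186. 270.] [ 548.5 -126.1]
scen
[... 1561 characters left out ...]
1 0.95 [384. 148.] [303.1 274.1]
top mark1 0.89 [316. 430.] [ 436.3 -155.5]
top mark2 0.96 [360. 178.] [342.7 232. ]
top mark2 0.95 [384. 148.] [303.1 274.1]
top mark2 0.89 [316. 430.] [ 436.3 -155.5]
top mark3 0.96 [360. 178.] [342.7 232. ]
top mark3 0.95 [384. 148.] [303.1 274.1]
top mark3 0.89 [316. 430.] [ 436.3 -155.5]
top mark4 0.96 [360. 178.] [342.7 232. ]
top mark4 0.95 [384. 148.] [303.1 274.1]
top mark4 0.89 [316. 430.] [ 436.3 -155.5]
top mark5 0.96 [360. 178.] [342.7 232. ]
top mark5 0.95 [384. 148.] [303.1 274.1]
top mark5 0.89 [316. 430.] [ 436.3 -155.5]
top mark6 0.96 [360. 178.] [342.7 232. ]
top mark6 0.95 [384. 148.] [303.1 274.1]
top mark6 0.89 [316. 430.] [ 436.3 -155.5]
```

View pics/top.png

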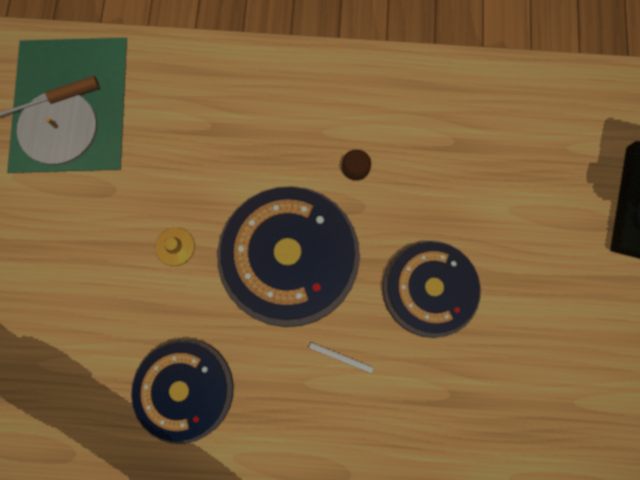

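View pics/scene.png

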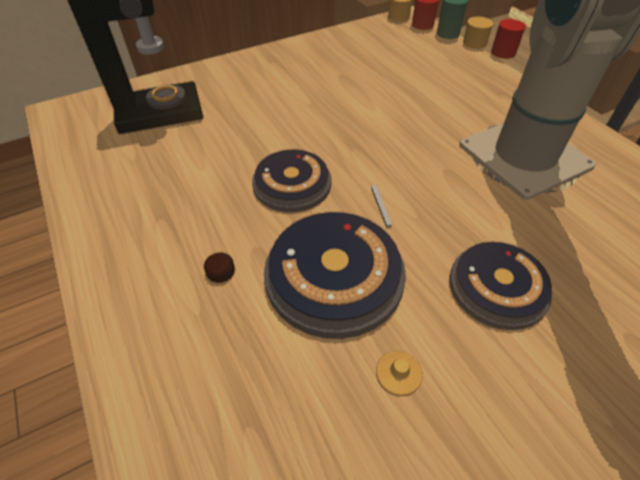

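There are three candidates in the top view: the large table at (row 255, col 288), a smaller one at (288, 431) and another smaller one at (390, 182). I choose the largest, at (255, 288). Its white dot is at (220, 320) and its red dot at (287, 317). I'll refine the pose from the chalk spots and check it in a close crop.

```bash
cat > fit.py <<'E'
from h import *
from scipy.optimize import least_squares
A=np.radians([-132,-108,-72,-36,0,36,72,108,132]);Z=[48]+[53]*7+[48]
def model(p): return np.c_[p[0]+75*np.cos(A+p[2]),p[1]+75*np.sin(A+p[2]),Z]
def proj(im,P):
    E=np.linalg.inv(np.array(im['extrinsics']));c=P@E[:3,:3].T+E[:3,3]
    q=np.c_[c[:,0],-c[:,1],-c[:,2]]@np.array(im['intrinsics']).T
    return q[:,:2]/q[:,2:]
def spots(im,p,win=6):
    hsv=cv2.cvtColor(im['img'],cv2.COLOR_RGB2HSV).astype(float);out=[]
    b=im['img'].astype(float)
    for i,(u,v) in enumerate(proj(im,model(p))):
        u0,v0=int(round(u)),int(round(v));y,x=np.mgrid[v0-win:v0+win+1,u0-win:u0+win+1]
        f=b[y,x]; w=f[...,2] if i<8 else f[...,0]-f[...,2]   # blue channel separates chalk from cork
        w=np.clip(w-(w.max()*.5+np.median(w)*.5),0,None)
        out.append([(w*x).sum()/w.sum(),(w*y).sum()/w.sum()])
    return np.array(out)
def fit(im,p):
    for _ in range(4):
        m=spots(im,p); p=least_squares(lambda q:(proj(im,model(q))-m).ravel(),p,x_scale=[1,1,.01],loss='soft_l1').x
    return p,m,proj(im,model(p))-m
E
python3 - <<'E'
from fit import *
tiles=[]
for c in ['top','scene']:
    im=ctrl.get_image(c);p,m,r=fit(im,[527,77,np.radians(91.9)])
    print(c,p[:2],np.degrees(p[2]),np.round(np.linalg.norm(r,axis=1),1))
    o=np.array([527,77,50.]);u,v=proj(im,o[None])[0].astype(int)
    t=cv2.resize(im['img'][v-80:v+80,u-80:u+80],(400,400),interpolation=cv2.INTER_CUBIC)
    for i,q in enumerate(proj(im,model(p))): 
        a=((q-[u-80,v-80]+.5)*2.5).astype(int); cv2.circle(t,tuple(map(int,a)),2,(0,255,0),-1); cv2.putText(t,str(i),tuple(map(int,a+6)),0,.5,(0,255,0))
    tiles.append(t)
cv2.imwrite('pics/crop.png',np.hstack(tiles)[...,::-1])
E
```

```text
top [526.06337781  77.81593265] 91.13660109245762 [0.1 0.  0.  0.  0.  0.1 0.  0.1 0. ]
scene [526.25878569  78.12717716] 91.12111063050692 [0.1 0.1 0.1 0.1 0.1 0.  0.1 0.1 0.1]
```

View pics/crop.png

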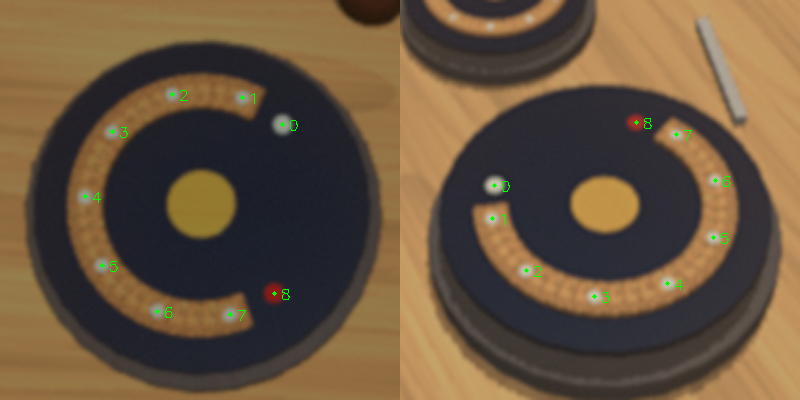

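The picked table is right: all seven spots and both dots fit to within 0.1 px in both views, with the white-dot end at label 1. That gives centre (526.2, 78.0) and yaw 91.1°. First I'll shut the fingers and turn the tool so its axes line up with the world.

```bash
python3 -m crank '[[[0,0,0,-0.96],[0,0,0,-0.96],[0,0,0,-0.96],[0,0,0,-0.96],[0,0,0,-0.97],[0,0,0,0],[0,0,0,0],[0,0,0,0]]]' 1
```

```text
clock: 2.27
eef_pos: [244.0, 602.5, 250.0]
tool_rot: [-3.142, 0.0, 3.14]
force: [-0.5, -0.4, -0.2]
width: -0.2
gripper_force: 0.0
```

```bash
python3 -m crank '[[[-0.59,-0.91,0,0],[-0.59,-0.91,0,0],[-0.59,-0.91,0,0],[-0.59,-0.91,0,0],[-0.59,-0.91,0,0],[-0.59,-0.91,0,0],[-0.59,-0.91,0,0],[-0.59,-0.91,0,0],[-0.59,-0.91,0,0],[-0.59,-0.91,0,0],[-0.59,-0.91,0,0],[-0.59,-0.91,0,0]]]'; python3 -m crank '[[[-0.59,-0.91,0,0],[-0.59,-0.91,0,0],[-0.59,-0.91,0,0],[-0.59,-0.91,0,0],[-0.59,-0.91,0,0],[-0.59,-0.91,0,0],[-0.59,-0.91,0,0],[-0.59,-0.91,0,0],[-0.59,-0.91,0,0],[-0.59,-0.91,0,0],[-0.59,-0.91,0,0],[-0.59,-0.91,0,0]]]'; python3 -m crank '[[[0,0,1,0],[0,0,1,0],[0,0,1,0],[0,0,1,0],[0,0,0.8,0],[0,0,0.4,0],[0,0,0,0],[0,0,0,0],[0,0,0,0]]]'
```

```text
clock: 3.27
eef_pos: [421.6, 328.4, 250.2]
tool_rot: [3.141, 0.0, 3.14]
force: [0.7, 0.9, -0.4]
width: 0.4
gripper_force: 0.0
clock: 4.27
eef_pos: [598.6, 55.3, 250.1]
tool_rot: [-3.142, 0.0, 3.14]
force: [-0.4, 0.6, 0.0]
width: 0.4
gripper_force: 0.0
clock: 5.02
eef_pos: [599.0, 56.7, 121.3]
tool_rot: [3.141, 0.002, 3.141]
force: [0.3, -0.0, -0.2]
width: -0.4
gripper_force: 0.0
```

```bash
python3 -m crank '[[[0,0,0.6,0],[0,0,0.5,0],[0,0,0.4,0],[0,0,0.2,0],[0,0,0.12,0],[0,0,0,0],[0,0,0,0]]]'; python3 -m crank '[[[0,0,0.08,0],[0,0,0.08,0],[0,0,0.08,0],[0,0,0,0],[0,0,0,0],[0,0,0,0]]]'
```

```text
clock: 5.6
eef_pos: [598.2, 56.5, 74.6]
tool_rot: [3.142, 0.0, 3.141]
force: [0.9, -0.8, 0.5]
width: 0.0
gripper_force: 0.0
clock: 6.1
eef_pos: [598.5, 56.5, 68.9]
tool_rot: [3.141, 0.001, 3.142]
force: [0.4, -1.0, 4.4]
width: -0.1
gripper_force: 1.6
```

```bash
python3 - <<'E'
import numpy as np
c=np.array([526.2,78.0]);y=91.13;prev=np.array([598.2,56.4])
for k in range(6):
    rows=[]
    for j in range(1,13):
        a=np.radians(y-108+36*k+3*j);t=c+75*np.array([np.cos(a),np.sin(a)])
        d=np.round((t-prev)/25,2);prev=prev+d*25;rows.append([round(-d[0],2)+0,d[1]+0])
    print(k+1,np.round(prev,1),str(rows).replace('np.float64',''))
E
python3 -m crank '[[[0,0,0.03,0],[0,0,0,0],[0,0,0,0]]]'
```

```text
1 [597.  102.6] [[(-0.03), (0.14)], [(-0.04), (0.16)], [(-0.02), (0.15)], [(-0.02), (0.16)], [(-0.01), (0.16)], [(0.0), (0.15)], [(0.01), (0.16)], [(0.01), (0.16)], [(0.03), (0.15)], [(0.03), (0.16)], [(0.04), (0.15)], [(0.05), (0.15)]]
2 [569.2 139.6] [[(0.05), (0.14)], [(0.06), (0.15)], [(0.07), (0.14)], [(0.08), (0.13)], [(0.09), (0.14)], [(0.09), (0.12)], [(0.1), (0.13)], [(0.1), (0.11)], [(0.11), (0.12)], [(0.12), (0.1)], [(0.12), (0.1)], [(0.12), (0.1)]]
3 [524.7 152.9] [[(0.14), (0.08)], [(0.13), (0.08)], [(0.14), (0.07)], [(0.14), (0.07)], [(0.15), (0.06)], [(0.15), (0.04)], [(0.15), (0.05)], [(0.15), (0.03)], [(0.16), (0.03)], [(0.16), (0.01)], [(0.15), (0.01)], [(0.16), (0.0)]]
4 [481.  137.9] [[(0.16), (0.0)], [(0.15), (-0.02)], [(0.16), (-0.02)], [(0.15), (-0.03)], [(0.15), (-0.04)], [(0.15), (-0.05)], [(0.15), (-0.06)], [(0.14), (-0.06)], [(0.14), (-0.07)], [(0.14), (-0.08)], [(0.13), (-0.08)], [(0.13), (-0.09)]]
5 [454.4  99.6] [[(0.12), (-0.1)], [(0.12), (-0.11)], [(0.11), (-0.11)], [(0.11), (-0.11)], [(0.1), (-0.12)], [(0.09), (-0.13)], [(0.09), (-0.13)], [(0.08), (-0.14)], [(0.07), (-0.14)], [(0.06), (-0.14)], [(0.06), (-0.15)], [(0.05), (-0.15)]]
6 [455.4  53.4] [[(0.04), (-0.15)], [(0.04), (-0.15)], [(0.02), (-0.16)], [(0.02), (-0.15)], [(0.01), (-0.16)], [(0.0), (-0.16)], [(-0.01), (-0.15)], [(-0.01), (-0.16)], [(-0.03), (-0.15)], [(-0.03), (-0.16)], [(-0.04), (-0.15)], [(-0.05), (-0.15)]]
clock: 6.35
eef_pos: [598.5, 56.5, 68.0]
tool_rot: [3.141, 0.001, 3.142]
force: [2.3, 0.4, 3.9]
width: 0.1
gripper_force: 1.9
```

```bash
python3 -m crank '[[[-0.03,0.14,0.02,0],[-0.04,0.16,0,0],[-0.02,0.15,0,0],[-0.02,0.16,0,0],[-0.01,0.16,0,0],[0,0.15,0,0]]]'; python3 -m crank '[[[0.01,0.16,0,0],[0.01,0.16,0,0],[0.03,0.15,0,0],[0.03,0.16,0,0],[0.04,0.15,0,0],[0.05,0.15,0,0],[0,0,0,0],[0,0,0,0]]]'
```

```text
clock: 6.85
eef_pos: [601.0, 79.9, 67.2]
tool_rot: [-3.141, -0.0, -3.141]
force: [-0.1, -2.9, 4.0]
width: -0.1
gripper_force: 2.1
clock: 7.52
eef_pos: [596.5, 104.3, 67.3]
tool_rot: [3.14, -0.0, -3.141]
force: [-0.2, 0.8, 3.3]
width: 0.1
gripper_force: 2.1
```

```bash
python3 -m crank '[[[0.05,0.14,0,0],[0.06,0.15,0,0],[0.07,0.14,0,0],[0.08,0.13,0,0],[0.09,0.14,0,0],[0.09,0.12,0,0],[0.1,0.13,0,0],[0.1,0.11,0,0],[0.11,0.12,0,0],[0.12,0.1,0,0],[0.12,0.1,0,0],[0.12,0.1,0,0]]]'; python3 -m crank '[[[0,0,0,0],[0,0,0,0]]]'
```

```text
clock: 8.52
eef_pos: [568.8, 140.1, 67.3]
tool_rot: [3.141, 0.0, -3.142]
force: [1.6, -2.2, 4.1]
width: 0.3
gripper_force: 2.1
clock: 8.68
eef_pos: [568.0, 140.8, 67.2]
tool_rot: [3.141, -0.002, -3.141]
force: [-0.0, -0.0, 4.9]
width: -0.4
gripper_force: 2.2
```

Tracking is within about 1.5 mm, so I'll carry on.

```bash
python3 -m crank '[[[0.13,0.07,0,0],[0.12,0.07,0,0],[0.13,0.06,0,0],[0.14,0.06,0,0],[0.15,0.06,0,0],[0.15,0.04,0,0],[0.15,0.05,0,0],[0.15,0.03,0,0],[0.16,0.03,0,0],[0.16,0.01,0,0],[0.15,0.01,0,0],[0.16,0,0,0]]]'; python3 -m crank '[[[0,0,0,0],[0,0,0,0]]]'
```

```text
clock: 9.68
eef_pos: [524.9, 152.3, 67.3]
tool_rot: [3.141, 0.0, -3.141]
force: [2.3, 0.6, 5.2]
width: -0.2
gripper_force: 2.1
clock: 9.85
eef_pos: [523.9, 152.2, 67.1]
tool_rot: [-3.142, -0.002, -3.141]
force: [-0.0, -0.4, 4.5]
width: 0.1
gripper_force: 2.2
```

```bash
python3 -m crank '[[[0.16,0,0,0],[0.15,-0.02,0,0],[0.16,-0.02,0,0],[0.15,-0.03,0,0],[0.15,-0.04,0,0],[0.15,-0.05,0,0],[0.15,-0.06,0,0],[0.14,-0.06,0,0],[0.14,-0.07,0,0],[0.14,-0.08,0,0],[0.13,-0.08,0,0],[0.13,-0.09,0,0]]]'; python3 -m crank '[[[0,0,0,0],[0,0,0,0]]]'
```

```text
clock: 10.85
eef_pos: [481.0, 136.9, 67.2]
tool_rot: [3.141, -0.0, -3.141]
force: [1.4, 1.5, 4.4]
width: 0.2
gripper_force: 2.1
clock: 11.02
eef_pos: [480.1, 136.3, 67.0]
tool_rot: [-3.141, -0.003, 3.141]
force: [0.5, 0.6, 4.1]
width: -0.3
gripper_force: 2.2
```

```bash
python3 -m crank '[[[0.11,-0.09,0,0],[0.11,-0.1,0,0],[0.11,-0.1,0,0],[0.11,-0.1,0,0],[0.1,-0.12,0,0],[0.09,-0.13,0,0],[0.09,-0.13,0,0],[0.08,-0.14,0,0],[0.07,-0.14,0,0],[0.06,-0.14,0,0],[0.06,-0.15,0,0],[0.05,-0.15,0,0]]]'; python3 -m crank '[[[0,0,0,0],[0,0,0,0]]]'
```

```text
clock: 12.02
eef_pos: [455.0, 99.4, 67.2]
tool_rot: [-3.142, -0.001, -3.142]
force: [1.6, 2.2, 4.2]
width: -0.3
gripper_force: 2.1
clock: 12.18
eef_pos: [454.7, 98.4, 67.1]
tool_rot: [-3.14, -0.002, 3.14]
force: [0.4, -1.4, 5.3]
width: -0.4
gripper_force: 2.2
```

```bash
python3 -m crank '[[[0.04,-0.15,0,0],[0.04,-0.15,0,0],[0.02,-0.16,0,0],[0.02,-0.15,0,0],[0.01,-0.16,0,0],[0,-0.16,0,0],[-0.01,-0.15,0,0],[-0.01,-0.16,0,0],[-0.03,-0.15,0,0],[-0.03,-0.16,0,0],[-0.04,-0.14,0,0],[-0.05,-0.14,0,0]]]'; python3 -m crank '[[[0,0,0,0],[0,0,0,0]]]'
```

```text
clock: 13.18
eef_pos: [456.2, 53.5, 67.2]
tool_rot: [-3.141, -0.001, 3.142]
force: [-1.5, 2.2, 3.7]
width: 0.1
gripper_force: 2.1
clock: 13.35
eef_pos: [456.5, 52.8, 67.2]
tool_rot: [-3.14, -0.0, 3.14]
force: [-1.1, -0.9, 4.9]
width: 0.2
gripper_force: 2.1
```

The tool is on the last spot, 1.2 mm from its centre and still pressing. Next I'll lift straight off.

```bash
python3 -m crank '[[[0,0,-0.2,0],[0,0,-0.5,0],[0,0,-0.9,0],[0,0,-1,0],[0,0,-1,0],[0,0,-1,0],[0,0,-0.6,0],[0,0,0,0],[0,0,0,0],[0,0,0,0],[0,0,0,0],[0,0,0,0]]]'; python3 - <<'E'
from h import *
im=ctrl.get_image('top')
for t in ['stylus_bar','record_clamp','end_cap']:
    print(t,[np.round(r['position']).tolist() for r in ctrl.place_of('top',t)[:2]])
print(ctrl.read_state()['force']); print(ctrl.finish_job())
E
```

```text
clock: 14.35
eef_pos: [455.7, 53.9, 196.2]
tool_rot: [-3.141, -0.002, -3.142]
force: [0.9, -0.3, -0.0]
width: 0.1
gripper_force: 0.0
stylus_bar []
record_clamp [[249.0, 178.0]]
end_cap [[167.0, 357.0]]
[0.0299795  0.31251264 0.03154966]
the job is handed in; nothing more can be done
None
```

The stroke is done and handed in: one continuous light stroke over all seven spots from white dot to red dot, flange sunk about 5 mm, then lifted straight off. The record clamp and end cap look unmoved, the stylus bar wasn't detected in the last picture so I couldn't confirm it, and no verdict came back.

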